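# Cock the sprung clamp slide of a tacking jig and push the tube offcut home

## Task

Open the tacking jig and load it, pushing only: with the fingertips push the upright plate of the sprung clamp slide away from the channel all the way to its end stop, then let go so that the slide springs back and catches on its drop-in stop pin, half open. Then push the square-tube offcut along the jig's channel, past the open slide, until it is fully home against the end stop, and leave it there with the slide still caught. Do not lift or tip the tube, and do not disturb the loose things on and around the jig.

Things in the scene. Friction and masses are not known exactly. Their poses are not given: they have to be found in the camera images.
- jig: Tacking jig, a dark steel plate 8 mm thick fixed to the table, spanning x -45 to 205, y -72 to 202 mm in its frame. Origin on the table surface where the channel's centreline crosses the slide's axis; +x = the way the slide is pushed open (roughly away from the robot); +y = along the channel to its open loading end; z up. Its bare corner (x > 70, y > 70 mm) carries a loose bolt, nut and gas cup.
- nest (a point): Where the tube's centre is when fully home: jig x = 0, y = 0, z = 28 mm; axes as the jig. The channel runs along jig y, 45 mm wide, floor at z = 8 mm, between a front rail (top z = 20 mm) and a back fence (top z = 22 mm), both 12 mm thick and ending at y = 192 mm; bolt heads on them add 7 mm.
- end_stop (a point): Top edge of the end stop's face, on the channel's centreline (jig x = 0, y = -42.5 mm, z = 34 mm). The end stop is a steel block, 45 mm wide, that closes the channel's -y end; a bolt head on it reaches z = 41 mm.
- bridge_top (a point): Centre of the top of the grey bridge behind the slide's push plate, at z = 52 mm: 40 mm along jig x, 68 mm along y, bolt heads 7 mm higher. It carries the stop pin, whose black head reaches z = 79 mm when up. Its front face is the slide's end stop.
- slide (a joint): Travel of the sprung clamp slide in m along jig +x. 0 = home: its nose juts 24 mm from the back fence into the channel and bars the tube. 0.050 = end stop. Spring force to 0: 3 N at 0, 7 N at 0.050; damping 25 N per m/s. Past 0.029 the stop pin drops; let go then, it springs back and stays latched at about 0.028, nose clear of the channel. Let go earlier, it returns to 0.
- stop_pin (a joint): Drop of the stop pin in m: 0 = up, riding on the slide; 0.010 = dropped into the slide's slot by its own weight and a light spring. It needs no help from the robot.
- push_face (a point): On the slide's upright aluminium push plate: middle of its front (-x) face, 60 mm above the table; axes as the jig. The plate is 60 mm wide (y), 8 mm thick, from 24 to 80 mm above the table, and moves with the slide (jig x = 52.5 mm + travel). In front of it, to the channel and beyond, nothing is higher than 36 mm except the tube.
- tube_centre (a point): Centre of the loose grey square-tube offcut, 40 x 40 mm, 85 mm long (its own y axis is its length), about 0.32 kg. It lies in the channel (channel and tube lengthwise), resting on the channel floor with its top at 48 mm above the table; its free end faces the channel's open +y end.
- bolt: Loose M12 bolt, 68 mm long, lying on the jig plate's free corner; leave alone.
- nut: Loose dark M24 nut, 39 mm, on the jig plate's free corner; leave alone.
- cup: Loose ceramic gas cup, 19 mm across, 42 mm tall, standing on the jig plate's free corner; leave alone.
- magnet: Loose welding magnet square, 105 mm, 17 mm thick, flat on the table to the left; leave alone.
- angle: Loose steel angle offcut, 75 x 75 x 85 mm, on the table to the right; leave alone.
- coupon: Loose steel coupon, 120 x 60 x 6 mm, flat on the table to the right; leave alone.

How it is judged:
On the way, in this order (a step that is already met when the one before it is completed fails the run):
1. the slide is pushed back to its end stop (travel over 40 mm) (value of joint slide above 0.04 m), for 0.05 s.
2. the slide is let go and rests on the dropped stop pin at mid position (value of joint slide between 0.024 and 0.033 m and value of joint stop_pin above 0.007 m and contact force between the fingers and slide below 0.3 N and velocity of joint slide between -0.01 and 0.01 m/s), for 0.2 s.
3. the tube is home against the end stop (y of tube_centre in the frame of jig between -0.004 and 0.005 m and x of tube_centre in the frame of jig between -0.006 and 0.006 m and z of tube_centre in the frame of jig below 0.033 m and angle between the y axis of tube_centre and the y axis of jig, either way round below 0.1 rad and angle between tube_centre's own z axis and vertical below 0.1 rad), for 0.2 s.
At the end, for the whole second after the job is handed in: The slide rests on the dropped stop pin at mid position (travel 24 to 33 mm, pin down more than 7 mm) untouched by the fingers; the tube lies flat and lengthwise in the channel, its end within 5 mm of the end stop, at rest (all of step 3 and value of joint slide between 0.024 and 0.033 m and value of joint stop_pin above 0.007 m and contact force between the fingers and slide below 0.3 N and linear speed of tube below 0.01 m/s).
It fails at once if the tube is lifted more than 12 mm (height (world z) of tube_centre above 0.04 m).
It fails at once if the tube is tipped (angle between tube_centre's own z axis and vertical above 0.35 rad).
It fails at once if a loose bystander is moved more than 20 mm (distance of any of bolt, nut, cup, magnet, angle, coupon from where it was at the start of the episode above 0.02 m).
It also fails if it takes over 48 s, if anything falls off the work surface, if the arm or the gripper's body presses on something with over 40 N, if the wrist force passes 120 N, or if a joint passes its speed limit or range.

## Robot

A 7-joint arm with a two-finger parallel gripper is mounted at the origin on a cart in front of the work surface, level with it; the furniture and walls round the work are solid. World frame = base frame: x ahead of the robot, y to its left, z up, the work surface at z = 0. Lengths are in m, angles in rad, forces in N, time in s.
With the tool pointing down it reaches from about 0.4 to 0.85 m from the base axis. Payload 4.5 kg.
Tool frame: the origin (TCP) lies midway between the tips of the shut fingers; the grasp point (between the pads) lies 19 mm behind it; z points along the fingers, y is the direction in which the jaws open and shut (so a half turn about z gives the same grasp; the last joint's range is limited). The gripper opens to 85 mm and grips with 20 to 120 N. Pads are 22 mm wide; open, the fingers measure 114 mm over their backs; the gripper's body (76 mm by 85 mm) begins 54 mm behind the grasp point. The pads swing forward as they close: fully open they stand 13 mm farther back than shut.
Start: joints at [-1.196, 0.689, -0.195, 1.565, 0.157, 0.902, -0.215], TCP at [0.209, 0.589, 0.231] pointing down, gripper open.
Joint ranges: [-3.01, 3.01], [-0.46, 2.08], [-1.47, 1.51], [0.13, 2.56], [-1, 4.14], [0.04, 2.09], [-2.66, 2.66]. Speed limits (rad/s): [2.57, 2.57, 3.14, 3.14, 3.14, 3.14, 3.14].

## Interface

Orientations are given as a rotation vector (axis times angle).
In Python, from workcell import robot gives the robot as it stands. The module is installed in compiled form; this text tells all that it offers.
- The arm moves only by the shell command python3 -m jog 'ROWS' [OPENING] [FORCE]. ROWS is JSON, a list of rows, each an object with "translation": the shift along the tool's x, y, z in units of 0.1 m (1.0 is 0.1 m), a list of three; "rot": the turn, a rotation vector about the tool's x, y, z in units of 90 degrees (1.0 is 90 degrees), a list of three. In form: [{"translation": [dx, dy, dz], "rot": [ax, ay, az]}, ...]. A call has 1 to 5 rows; each row is the pose to reach, as a shift and turn from the pose measured when the call began, along the tool's axes at that moment; what a row does not reach only later rows make up. A row lasts 1/8 s, in which the tool goes at most 62.5 mm and 10.7 degrees, less where a joint would pass 70% of its speed; a pose out of reach is approached as far as the arm can. A call with a number of a shift or a turn outside -1 to 1 is refused whole. A call with a gripper value outside its range is refused whole. OPENING is the opening, from 0 (shut) to 1 (fully open), set as the call begins (- or left out, the last holds). The fingers move at their own pace and stop on an object; FORCE is the grip in N (left out, the last holds). Time passes only in rows, so rows that repeat a pose let the fingers close. It gives the time, the measured TCP pose, the force and the opening at its end, in the units of the state.
- robot.read_state(): the state, without advancing time (a new reading comes with each control period).
- robot.get_image(name): name is "scene" or "top"; returns (picture, depth): 384x512x3 uint8, blue, green, red; 384x512 float32, m along the optical axis (not along the pixel's ray), 0 where there is no reading.
- robot.camera_params(name): a dict with "fov_y" (degrees; the focal length in pixels is half the picture's height over the tangent of half this angle, whatever the lens; pixels are square), "cx", "cy" (the principal point, pixels), "k1" (the pictures are not rectified: a ray, as slopes to the right and down, at radius r is drawn at 1 + k1 r^2 times it, then the intrinsics apply), "extrinsics" (4x4, takes a point from world to camera coordinates). Camera axes: x right, y down, z forward; pixel columns grow to the right and rows downward; lengths in m; the calibration is good to about 2 mm. A picture is of the moment at which its call begins. camera_params takes no time and is no camera call.
- robot.hand_in(): hands the job in, once; it reports no verdict.
The state is a dict: "time": time; "joint_pos": joint angles; "joint_vel": joint speeds; "joint_efforts": joint torques, N m; "tool_pos": TCP position; "tool_rot": TCP orientation; "ft_force": force on the tool from outside, world axes, zero at the start; "moment": the same for the moment, N m; "gripper_width": opening from 0.0 (shut) to 1.0 (fully open).
Only numpy, scipy, OpenCV 4.12 (cv2) and the standard library are available. Lean on these libraries where they do the work, as an engineer would, in place of code of your own. Each camera call takes 0.05 s, during which the arm holds its last target.

## Working session

There is one attempt and no reset: what is moved stays moved. The work goes in short steps, Python scripts to look and compute and a shell command to move; the robot and the scene stay as the last step left them, time stands still between calls to the robot, and variables do not carry over. Pictures are saved under pics/ and viewed, and the job is handed in when it is done.

```bash
mkdir -p pics
cat > h.py <<'E'
import numpy as np, cv2
from workcell import robot
def K(name):
    p=robot.camera_params(name); f=192/np.tan(np.radians(p['fov_y'])/2)
    return p,f
def undist(name,uv):
    p,f=K(name); k=p['k1']
    d=np.array([(uv[0]-p['cx'])/f,(uv[1]-p['cy'])/f]); s=d.copy()
    for _ in range(30): s=d/(1+k*(s@s))
    return s
def ray(name,uv):
    p,f=K(name); E=np.array(p['extrinsics']); s=undist(name,uv)
    R=E[:3,:3];t=E[:3,3]
    return -R.T@t, R.T@np.array([s[0],s[1],1.])
def onplane(name,uv,z):
    o,d=ray(name,uv); return o+d*(z-o[2])/d[2]
def bydepth(name,uv,dep):
    o,d=ray(name,uv); return o+d*dep
def proj(name,P):
    p,f=K(name); E=np.array(p['extrinsics']); c=E[:3,:3]@np.array(P)+E[:3,3]
    s=c[:2]/c[2]; s=s*(1+p['k1']*(s@s)); return np.array([s[0]*f+p['cx'],s[1]*f+p['cy']])
E
python3 - <<'E'
from h import *
for n in ("scene","top"):
    im,d=robot.get_image(n); cv2.imwrite(f"pics/{n}0.png",im); np.save(f"{n}0.npy",d)
    p=robot.camera_params(n); print(n,p['fov_y'],p['cx'],p['cy'],p['k1']); print(np.round(p['extrinsics'],3))
s=robot.read_state(); print(s)
E
```

```text
scene 42.12347776063348 256.4141983984861 199.16485031553307 -0.21291316677714875
[[-0.836 -0.549  0.004  0.472]
 [-0.393  0.592 -0.703  0.284]
 [ 0.384 -0.59  -0.711  1.715]
 [ 0.     0.     0.     1.   ]]
top 53.622064122548466 254.3326565205189 191.59467368312616 -0.07860817292198856
[[-0.017 -1.     0.018 -0.005]
 [-0.985  0.014 -0.169  0.566]
 [ 0.169 -0.02  -0.985  1.212]
 [ 0.     0.     0.     1.   ]]
{'time': 0.1, 'joint_pos': array([-1.19623343,  0.68990965, -0.19450551,  1.56624372,  0.15730861,
        0.90247564, -0.21509549]), 'joint_vel': array([ 2.52397635e-04, -2.88758608e-03, -5.58500368e-04, -3.43585818e-03,
       -5.00335520e-05,  3.70037621e-04,  6.24510840e-04]), 'joint_efforts': array([-3.43970474e-03, -5.40600443e+01, -1.27166424e+00, -1.58985454e+01,
        9.33722098e-03,  4.36105969e-03, -1.79857358e-05]), 'tool_pos': array([0.20873653, 0.58850107, 0.23055693]), 'tool_rot': array([-5.32541099e-01, -3.09597590e+00,  2.57455996e-03]), 'ft_force': array([-0.30329516, -0.15613662,  0.17792671]), 'moment': array([ 0.03324105, -0.02930357,  0.02772356]), 'gripper_width': 1.001146484350846}
```

View pics/scene0.png

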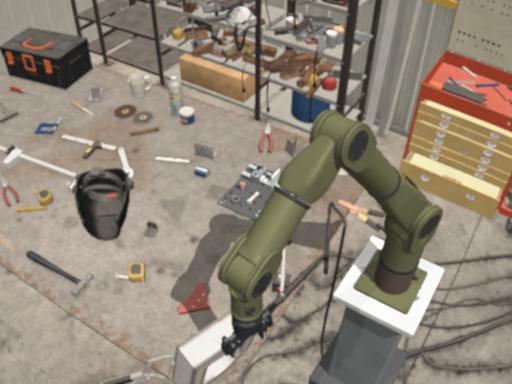

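View pics/top0.png

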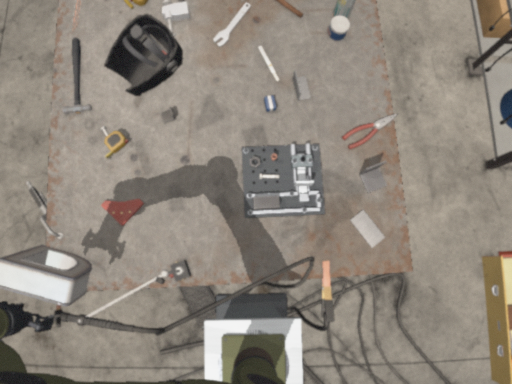

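The scene view shows the jig near (252,190). In the top view it spans about (243–324, 143–217), with the slide side at upper right and the tube at about (267,201). I'll zoom in on it next.

Run:
```python
from h import *
im=cv2.imread("pics/top0.png"); c=im[130:230,230:335]; cv2.imwrite("pics/topz.png",cv2.resize(c,None,fx=6,fy=6,interpolation=cv2.INTER_CUBIC)[:600,:800])
im=cv2.imread("pics/scene0.png"); c=im[150:235,205:305]; cv2.imwrite("pics/scenez.png",cv2.resize(c,None,fx=7,fy=7,interpolation=cv2.INTER_CUBIC)[:600,:800])
```

```text
(no output)
```

View pics/topz.png

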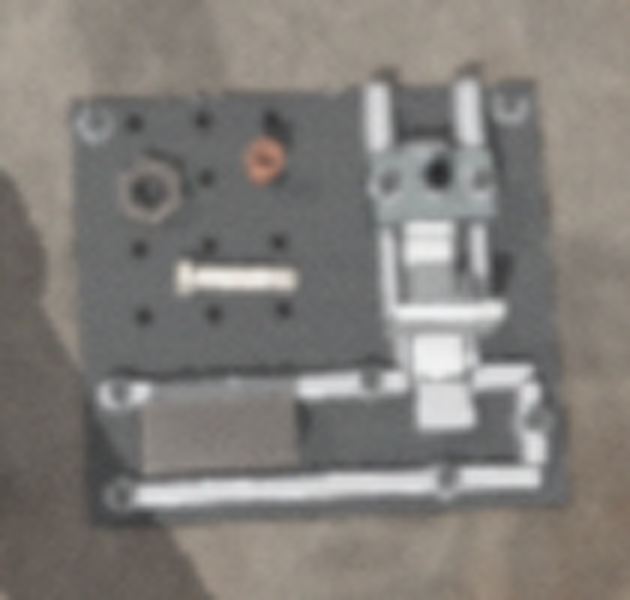

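View pics/scenez.png

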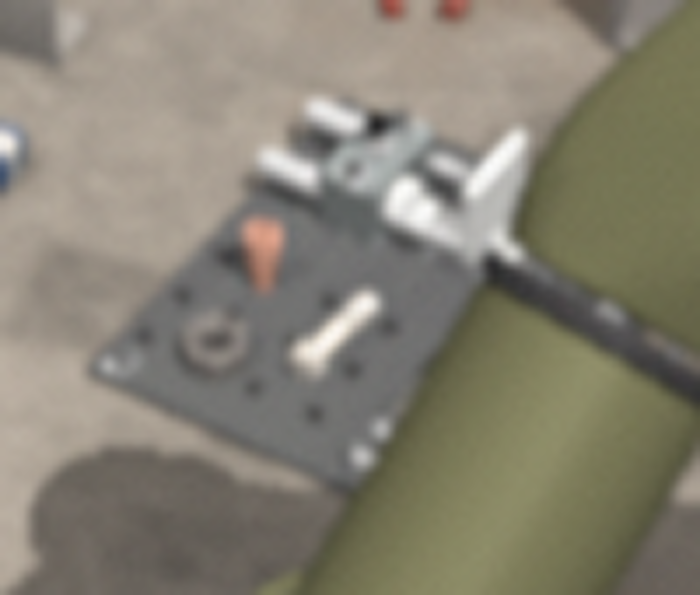

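```bash
cat >> h.py <<'E'
def zt(x,y): return ((x+.5)/6-.5+230,(y+.5)/6-.5+130)
E
python3 - <<'E'
from h import *
c=[(72,99),(533,81),(570,505),(90,523)]
J=np.array([[205,202],[205,-72],[-45,-72],[-45,202]])/1000
W=np.array([onplane("top",zt(*q),0.008)[:2] for q in c]); print(W)
# rigid fit
a=J-J.mean(0);b=W-W.mean(0);th=np.arctan2((a[:,0]*b[:,1]-a[:,1]*b[:,0]).sum(),(a*b).sum())
R=np.array([[np.cos(th),-np.sin(th)],[np.sin(th),np.cos(th)]]);t=W.mean(0)-R@J.mean(0)
print(th,np.degrees(th),t); print("res",(W-(J@R.T+t)))
def jig(p): return (R.T@(p[:2]-t))
for nm,q,z in [("tubeTopL",(142,398),.048),("tubeTopR",(296,395),.048),("BR",(297,468),.048),("BL",(145,474),.048),
  ("plateTL",(390,308),.08),("plateTR",(505,303),.08),("pinhead",(437,170),.079),("boltL",(180,278),.014),("boltR",(297,278),.014),("stopbolt",(540,418),.041),("frontrail TR",(542,470),.02),("back boltL",(121,393),.029),("frontboltL",(121,495),.027)]:
    print(nm,np.round(jig(onplane("top",zt(*q),z))*1000,1))
np.savez("jig.npz",R=R,t=t,th=th)
d=np.load("top0.npy")
for nm,q in [("tube",(220,430)),("plate",(450,313)),("boltjig",(320,200))]:
    u,v=zt(*q); dd=d[int(round(v)),int(round(u))]; P=bydepth("top",(u,v),dd); print(nm,P,jig(P)*1000)
E
```

```text
[[ 0.73446335  0.02683266]
 [ 0.74253207 -0.24396576]
 [ 0.49210333 -0.25341454]
 [ 0.48629011  0.01954043]]
0.029186786175868607 1.672279665428047 [ 0.53577816 -0.18005873]
res [[-3.32605554e-04 -1.00501738e-03]
 [-2.59926417e-04  2.07986604e-03]
 [-7.95141750e-04 -7.32584930e-05]
 [ 1.38767372e-03 -1.00159017e-03]]
tubeTopL [ 20.1 169.2]
tubeTopR [18.  84.1]
BR [-22.6  85.8]
BL [-22.2 169.5]
plateTL [58.5 33.1]
plateTR [ 58.6 -29.9]
pinhead [134.9   2. ]
boltL [ 94.  143.5]
boltR [91.2 76.5]
stopbolt [  0.2 -52. ]
frontrail TR [-26.5 -55.1]
back boltL [ 26.5 180.4]
frontboltL [-30.7 183. ]
tube [ 0.53186138 -0.05279227  0.0519857 ] [ -0.20113521 127.32655555]
plate [ 0.58987728 -0.17769762  0.08122826] [54.14498196  0.78135038]
boltjig [ 0.67255203 -0.11638439  0.00585526] [138.57380374  59.65579339]
```

The jig fit is good: its origin is at about (0.536, −0.180) in world, with 1.7° yaw. The tube centre is at jig (−1, 127) mm. Next comes a helper that works out the shifts to a target given in the jig frame.

```bash
cat > go.py <<'E'
import sys; from h import *
from scipy.spatial.transform import Rotation as Ro
z=np.load("jig.npz");R=z['R'];t=z['t'];th=float(z['th'])
s=robot.read_state(); p=s['tool_pos'];R0=Ro.from_rotvec(s['tool_rot']).as_matrix()
print("t",round(s['time'],2),"jig pos mm",np.round(R.T@(p[:2]-t)*1000,1),"z",round(p[2]*1000,1),"world",np.round(p,3),"F jig",np.round(np.r_[R.T@s['ft_force'][:2],s['ft_force'][2]],2),"grip",round(s['gripper_width'],3),"q",np.round(s['joint_pos'],2))
if len(sys.argv)>1:
    x,y,zz=[float(a)/1000 for a in sys.argv[1:4]]
    g=np.r_[R@np.array([x,y])+t,zz]
    Rt=Ro.from_euler('z',th).as_matrix()@np.diag([-1.,1,-1])
    print("translation",np.round(R0.T@(g-p)/.1,3),"rot",np.round(Ro.from_matrix(R0.T@Rt).as_rotvec()/(np.pi/2),3))
E
python3 go.py 35 0 200
```

```text
t 0.1 jig pos mm [-304.5  777.8] z 230.6 world [0.209 0.589 0.231] F jig [-0.31 -0.15  0.18] grip 1.001 q [-1.2   0.69 -0.19  1.57  0.16  0.9  -0.22]
translation [-5.977 -6.024  0.316] rot [-0.001 -0.    -0.235]
```

```bash
python3 -m jog '[{"translation": [-0.4,-0.4,0.0], "rot": [0,0,-0.11]},{"translation": [-0.8,-0.8,0.0], "rot": [0,0,-0.22]},{"translation": [-1,-1,0.0], "rot": [0,0,-0.235]}]' 0 ; python3 go.py 35 0 200
```

```text
time: 0.48
tool_pos: [0.2714, 0.457, 0.2302]
tool_rot: [0.043, -3.141, 0.008]
ft_force: [0.6, 0.5, -0.6]
gripper_width: 0.376
t 0.47 jig pos mm [-245.7  644.5] z 230.2 world [0.271 0.457 0.23 ] F jig [ 0.66  0.49 -0.56] grip 0.376 q [-0.92  0.58 -0.32  1.84  0.25  0.77  0.22]
translation [-2.82  -6.437  0.334] rot [-0.003 -0.    -0.001]
```

```bash
python3 -m jog '[{"translation": [-0.5,-0.35,0.0], "rot": [0,0,0]},{"translation": [-0.95,-0.7,0.0], "rot": [0,0,0]},{"translation": [-1,-1,0.0], "rot": [0,0,0]}]' 
python3 -m jog '[{"translation": [-0.45,-0.45,0.0], "rot": [0,0,0]},{"translation": [-0.8,-0.8,0.0], "rot": [0,0,0]},{"translation": [-0.9,-1,0.0], "rot": [0,0,0]}]' 
python3 go.py 35 0 200
```

```text
time: 0.85
tool_pos: [0.378, 0.3568, 0.2301]
tool_rot: [-0.033, 3.14, -0.01]
ft_force: [-0.5, 0.3, -1.3]
gripper_width: 0.003
time: 1.23
tool_pos: [0.4729, 0.2548, 0.2304]
tool_rot: [-0.023, 3.139, -0.013]
ft_force: [-1.2, 0.1, 0.8]
gripper_width: 0.002
t 1.23 jig pos mm [-50.1 436.5] z 230.4 world [0.473 0.255 0.23 ] F jig [-1.24  0.18  0.81] grip 0.002 q [-0.37  0.59 -0.34  1.83  0.28  0.78  0.72]
translation [-0.914 -4.35   0.342] rot [-0.005  0.001 -0.009]
```

```bash
python3 -m jog '[{"translation": [-0.2,-0.5,0.0], "rot": [0,0,0]},{"translation": [-0.3,-1,0.0], "rot": [0,0,0]}]' 
python3 -m jog '[{"translation": [-0.2,-0.5,0.0], "rot": [0,0,0]},{"translation": [-0.3,-1,0.0], "rot": [0,0,0]}]' 
python3 -m jog '[{"translation": [-0.2,-0.5,0.0], "rot": [0,0,0]},{"translation": [-0.2,-1,0.0], "rot": [0,0,0]}]' 
python3 go.py 25 0 150
```

```text
time: 1.48
tool_pos: [0.5054, 0.1534, 0.2309]
tool_rot: [-0.022, 3.139, -0.013]
ft_force: [-0.9, 0.3, 0.7]
gripper_width: 0.001
time: 1.72
tool_pos: [0.5375, 0.0518, 0.2315]
tool_rot: [-0.021, 3.139, -0.013]
ft_force: [0.2, 0.0, -0.1]
gripper_width: -0.002
time: 1.98
tool_pos: [0.5599, -0.05, 0.2321]
tool_rot: [-0.019, 3.138, -0.013]
ft_force: [0.6, -0.6, -0.0]
gripper_width: 0.001
t 1.98 jig pos mm [ 27.9 129.3] z 232.1 world [ 0.56  -0.05   0.232] F jig [ 0.6  -0.57 -0.01] grip 0.001 q [ 0.23  0.62 -0.37  1.76  0.3   0.82  1.29]
translation [ 0.01  -1.286  0.832] rot [-0.005  0.002 -0.011]
```

```bash
python3 -m jog '[{"translation": [0,-0.5,0.2], "rot": [-0.005,0.002,-0.011]},{"translation": [0.02,-1,0.4], "rot": [-0.005,0.002,-0.011]}]' 
python3 -m jog '[{"translation": [0.05,-0.3,0.3], "rot": [0,0,0]},{"translation": [0.05,-0.3,0.4], "rot": [0,0,0]},{"translation": [0.05,-0.3,0.4], "rot": [0,0,0]}]' 
python3 go.py 25 0 58
python3 - <<'E'
from h import *
for n in ("scene","top"):
    im,d=robot.get_image(n); 
    c=im[130:230,230:335] if n=="top" else im[150:235,205:305]
    cv2.imwrite(f"pics/{n}1.png",cv2.resize(c,None,fx=6,fy=6,interpolation=cv2.INTER_CUBIC))
E
```

```text
time: 2.22
tool_pos: [0.5592, -0.1525, 0.1923]
tool_rot: [-0.046, 3.141, -0.001]
ft_force: [0.0, 0.3, -0.8]
gripper_width: -0.0
time: 2.6
tool_pos: [0.5549, -0.1812, 0.1516]
tool_rot: [0.047, -3.14, -0.002]
ft_force: [0.6, 1.0, 0.4]
gripper_width: -0.003
t 2.6 jig pos mm [19.  -1.7] z 151.6 world [ 0.555 -0.181  0.152] F jig [0.62 0.96 0.39] grip -0.003 q [ 0.44  0.76 -0.35  1.76  0.38  0.69  1.48]
translation [-0.06   0.016  0.936] rot [ 0.001 -0.     0.001]
```

View pics/scene1.png

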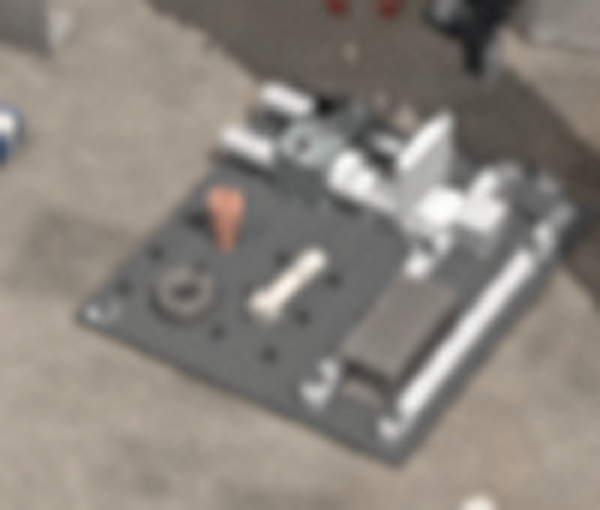

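View pics/top1.png

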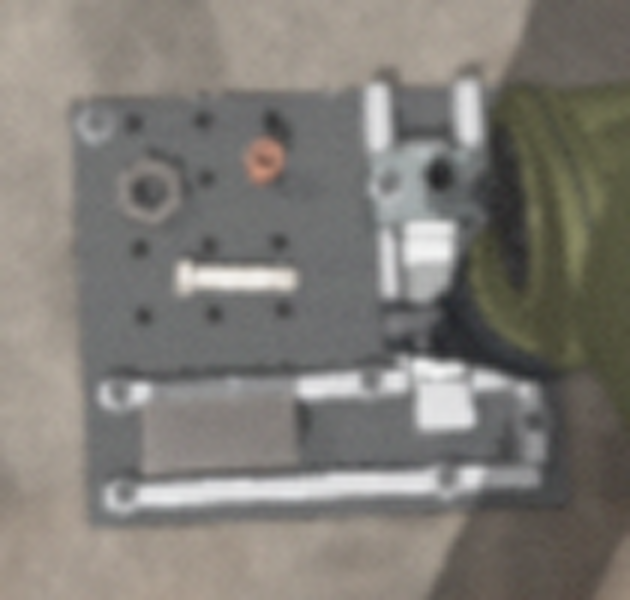

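The tube, loose parts and slide are all undisturbed. In the top view the gripper covers the push plate near (440,310). I'll check that this agrees with the projected TCP.

Run:
```python
from h import *
p=robot.read_state()['tool_pos']
for n,o in (("top",(230,130)),("scene",(205,150))):
    q=proj(n,p); print(n,q,(q-o)*6)
```

```text
top [309.44101711 187.9829073 ] [476.64610267 347.89744378]
scene [284.1965935  160.66292077] [475.17956101  63.97752459]
```

```bash
python3 -m jog '[{"translation": [-0.03,0.01,0.4], "rot": [0,0,0]},{"translation": [-0.06,0.02,0.8], "rot": [0,0,0]},{"translation": [-0.06,0.02,0.93], "rot": [0,0,0]},{"translation": [-0.06,0.02,0.93], "rot": [0,0,0]}]' 
python3 go.py 92 0 58
```

```text
time: 3.2
tool_pos: [0.5626, -0.1775, 0.0604]
tool_rot: [-0.052, 3.139, 0.001]
ft_force: [0.3, -0.8, 0.2]
gripper_width: -0.002
t 3.2 jig pos mm [26.9  1.7] z 60.4 world [ 0.563 -0.178  0.06 ] F jig [ 0.24 -0.83  0.22] grip -0.002 q [ 0.39  0.89 -0.28  1.79  0.45  0.51  1.42]
translation [-0.651 -0.02   0.025] rot [0.    0.001 0.002]
```

Now the push, in small rows while watching the force. Contact is expected near x ≈ 41, and the end stop near x ≈ 91.

```bash
python3 -m jog '[{"translation": [-0.15,-0.02,0.02], "rot": [0,0,0]},{"translation": [-0.25,-0.02,0.02], "rot": [0,0,0]},{"translation": [-0.35,-0.02,0.02], "rot": [0,0,0]},{"translation": [-0.45,-0.02,0.02], "rot": [0,0,0]}]' 
python3 go.py 92 0 58
```

```text
time: 3.7
tool_pos: [0.6052, -0.1785, 0.0599]
tool_rot: [0.051, -3.138, 0.001]
ft_force: [-7.2, 0.8, 5.6]
gripper_width: 0.001
t 3.7 jig pos mm [69.5 -0.5] z 59.9 world [ 0.605 -0.178  0.06 ] F jig [-7.2   1.01  5.64] grip 0.001 q [ 0.38  0.94 -0.3   1.66  0.42  0.62  1.44]
translation [-0.225  0.004  0.018] rot [-0.    -0.002  0.002]
```

```bash
python3 -m jog '[{"translation": [-0.08,0,0], "rot": [0,0,0]},{"translation": [-0.15,0,0], "rot": [0,0,0]},{"translation": [-0.2,0,0], "rot": [0,0,0]},{"translation": [-0.2,0,0], "rot": [0,0,0]}]' 
python3 go.py 92 0 58
python3 - <<'E'
from h import *
for n in ("scene","top"):
    im,d=robot.get_image(n); 
    c=im[130:230,230:335] if n=="top" else im[150:235,205:305]
    cv2.imwrite(f"pics/{n}2.png",cv2.resize(c,None,fx=6,fy=6,interpolation=cv2.INTER_CUBIC))
E
```

```text
time: 4.2
tool_pos: [0.622, -0.1779, 0.0601]
tool_rot: [0.051, -3.132, 0.001]
ft_force: [-5.7, 0.7, -0.2]
gripper_width: 0.004
t 4.2 jig pos mm [86.3 -0.4] z 60.1 world [ 0.622 -0.178  0.06 ] F jig [-5.71  0.86 -0.18] grip 0.004 q [ 0.37  0.95 -0.31  1.6   0.41  0.67  1.46]
translation [-0.058  0.003  0.02 ] rot [-0.    -0.006  0.002]
```

View pics/scene2.png

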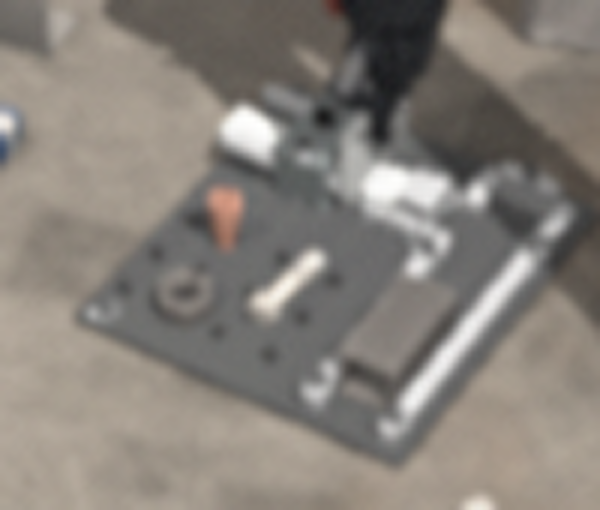

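The slide is nearly fully open, with the plate close to the bridge near (350,160). I'll press on until the end stop shows in the force.

```bash
python3 -m jog '[{"translation": [-0.03,0,0], "rot": [0,0,0]},{"translation": [-0.06,0,0], "rot": [0,0,0]},{"translation": [-0.08,0,0], "rot": [0,0,0]},{"translation": [-0.08,0,0], "rot": [0,0,0]}]' 
python3 go.py 92 0 58
```

```text
time: 4.8
tool_pos: [0.626, -0.1778, 0.0601]
tool_rot: [0.05, -3.124, 0.001]
ft_force: [-6.9, 1.1, 0.1]
gripper_width: 0.001
t 4.8 jig pos mm [90.2 -0.4] z 60.1 world [ 0.626 -0.178  0.06 ] F jig [-6.85  1.32  0.11] grip 0.001 q [ 0.37  0.96 -0.31  1.58  0.41  0.69  1.46]
translation [-0.018  0.004  0.021] rot [-0.    -0.011  0.002]
```

```bash
python3 -m jog '[{"translation": [-0.05,0,0], "rot": [0,0,0]},{"translation": [-0.1,0,0], "rot": [0,0,0]},{"translation": [-0.1,0,0], "rot": [0,0,0]}]' 
python3 go.py 92 0 58
```

```text
time: 5.18
tool_pos: [0.6277, -0.1777, 0.0602]
tool_rot: [0.049, -3.107, 0.002]
ft_force: [-16.6, 1.7, 8.4]
gripper_width: 0.001
t 5.17 jig pos mm [92.  -0.4] z 60.2 world [ 0.628 -0.178  0.06 ] F jig [-16.51   2.23   8.43] grip 0.001 q [ 0.36  0.97 -0.31  1.55  0.4   0.72  1.47]
translation [-0.001  0.004  0.022] rot [-0.    -0.022  0.001]
```

The end stop is reached: force rose to 16.5 N and motion stopped at x = 92. Now let go.

```bash
python3 -m jog '[{"translation": [0.15,0,0], "rot": [0,-0.02,0]},{"translation": [0.3,0,0], "rot": [0,-0.02,0]},{"translation": [0.45,0,0], "rot": [0,-0.02,0]},{"translation": [0.6,0,0], "rot": [0,-0.02,0]},{"translation": [0.65,0,0], "rot": [0,-0.02,0]}]' 
python3 -m jog '[{"translation": [0,0,-0.4], "rot": [0,0,0]},{"translation": [0,0,-0.8], "rot": [0,0,0]},{"translation": [0,0.3,-1], "rot": [0,0,0]},{"translation": [0,0.8,-1], "rot": [0,0,0]},{"translation": [0,1,-1], "rot": [0,0,0]}]'
python3 go.py 0 210 160
python3 - <<'E'
from h import *
for n in ("scene","top"):
    im,d=robot.get_image(n); 
    c=im[130:230,230:335] if n=="top" else im[150:235,205:305]
    cv2.imwrite(f"pics/{n}3.png",cv2.resize(c,None,fx=6,fy=6,interpolation=cv2.INTER_CUBIC))
E
```

```text
time: 5.8
tool_pos: [0.5632, -0.1801, 0.0639]
tool_rot: [0.049, -3.14, 0.002]
ft_force: [-0.3, 0.9, 0.5]
gripper_width: -0.004
time: 6.42
tool_pos: [0.5615, -0.0759, 0.1652]
tool_rot: [-0.056, 3.139, 0.002]
ft_force: [0.3, -0.6, 0.8]
gripper_width: -0.002
t 6.42 jig pos mm [ 28.7 103.4] z 165.2 world [ 0.561 -0.076  0.165] F jig [ 0.29 -0.58  0.76] grip -0.002 q [ 0.26  0.71 -0.34  1.81  0.36  0.68  1.32]
translation [0.28  1.068 0.053] rot [0.001 0.001 0.004]
```

View pics/scene3.png

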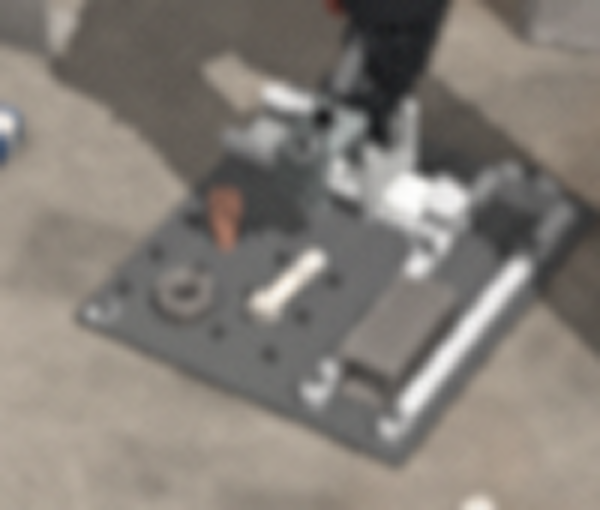

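View pics/top3.png

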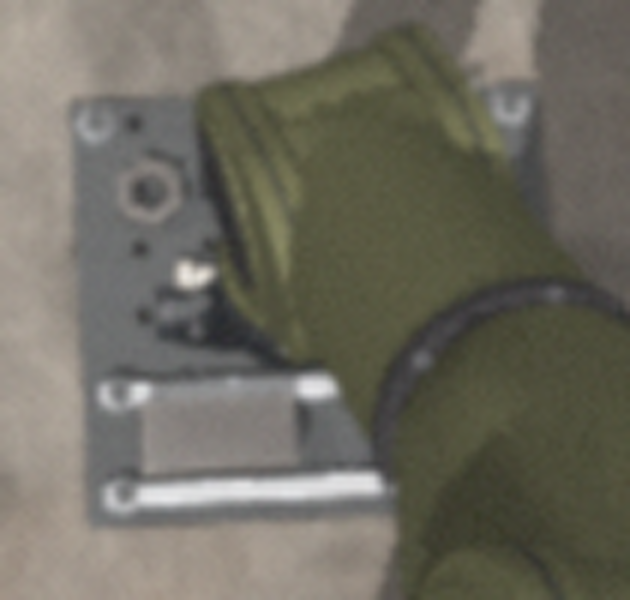

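The slide looks about half open, with the plate at (400,140) in the scene view. Next I'll move above the loading end, then check the latch again.

```bash
python3 -m jog '[{"translation": [0.15,0.5,0], "rot": [0,0,0]},{"translation": [0.28,1,0.0], "rot": [0,0,0]},{"translation": [0.28,1,0], "rot": [0,0,0]}]'
python3 go.py 0 203 26
python3 - <<'E'
from h import *
for n in ("scene","top"):
    im,d=robot.get_image(n); 
    c=im[130:230,230:335] if n=="top" else im[150:235,205:305]
    cv2.imwrite(f"pics/{n}4.png",cv2.resize(c,None,fx=6,fy=6,interpolation=cv2.INTER_CUBIC))
E
```

```text
time: 6.9
tool_pos: [0.5291, 0.0255, 0.1648]
tool_rot: [-0.066, 3.14, 0.004]
ft_force: [0.7, -0.6, 0.2]
gripper_width: 0.001
t 6.9 jig pos mm [ -0.7 205.7] z 164.8 world [0.529 0.026 0.165] F jig [ 0.67 -0.64  0.19] grip 0.001 q [ 0.06  0.67 -0.32  1.92  0.35  0.6   1.13]
translation [-0.006 -0.03   1.388] rot [0.001 0.    0.008]
```

View pics/scene4.png

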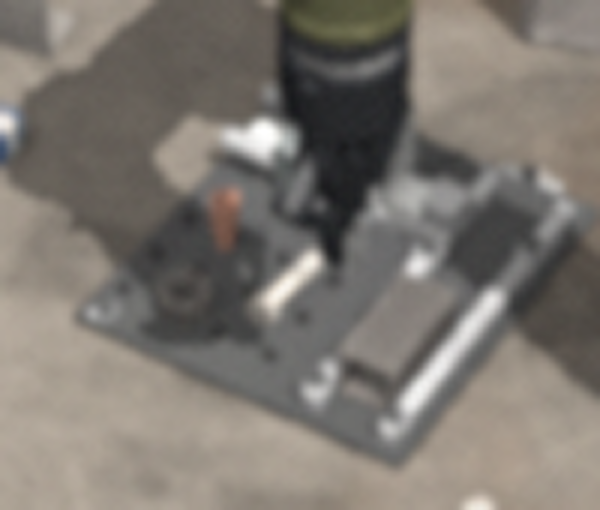

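View pics/top4.png

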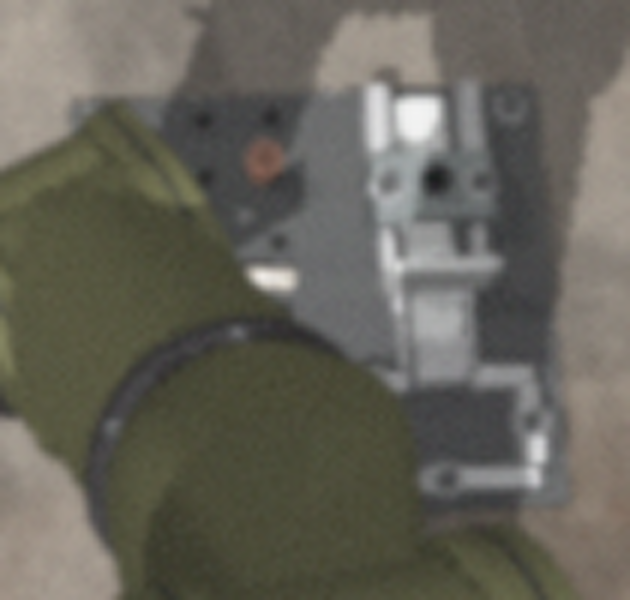

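The slide is latched half open: in the top view the plate sits at (445,262), about 28 mm back, and the nose is flush with the fence at (440,382). Now I'll lower behind the tube's free end.

```bash
python3 -m jog '[{"translation": [0,-0.02,0.35], "rot": [0,0,0.008]},{"translation": [0,-0.02,0.7], "rot": [0,0,0.008]},{"translation": [0,-0.02,0.9], "rot": [0,0,0.008]},{"translation": [0,-0.02,0.9], "rot": [0,0,0.008]}]'
python3 go.py 0 203 26
```

```text
time: 7.5
tool_pos: [0.5298, 0.0153, 0.0732]
tool_rot: [0.03, -3.14, 0.006]
ft_force: [-0.2, -0.9, -0.2]
gripper_width: 0.004
t 7.5 jig pos mm [ -0.3 195.4] z 73.2 world [0.53  0.015 0.073] F jig [-0.21 -0.94 -0.17] grip 0.004 q [ 0.01  0.82 -0.21  1.97  0.43  0.39  1.05]
translation [-0.003  0.077  0.471] rot [-0.002 -0.001 -0.006]
```

```bash
python3 -m jog '[{"translation": [0,0.08,0.1], "rot": [0,0,-0.006]},{"translation": [0,0.08,0.3], "rot": [0,0,-0.006]},{"translation": [0,0.08,0.46], "rot": [0,0,-0.006]},{"translation": [0,0.08,0.46], "rot": [0,0,-0.006]}]'
python3 go.py 0 63 26
python3 - <<'E'
from h import *
for n in ("scene",):
    im,d=robot.get_image(n); 
    c=im[130:230,230:335] if n=="top" else im[150:235,205:305]
    cv2.imwrite(f"pics/{n}5.png",cv2.resize(c,None,fx=6,fy=6,interpolation=cv2.INTER_CUBIC))
E
```

```text
time: 8.0
tool_pos: [0.529, 0.023, 0.0263]
tool_rot: [0.045, -3.138, 0.006]
ft_force: [0.3, 0.3, 0.1]
gripper_width: -0.002
t 8.0 jig pos mm [ -0.9 203.2] z 26.3 world [0.529 0.023 0.026] F jig [0.33 0.27 0.09] grip -0.002 q [-0.04  0.91 -0.16  1.98  0.46  0.29  1.02]
translation [-0.009 -1.402  0.009] rot [-0.003 -0.002 -0.   ]
```

View pics/scene5.png

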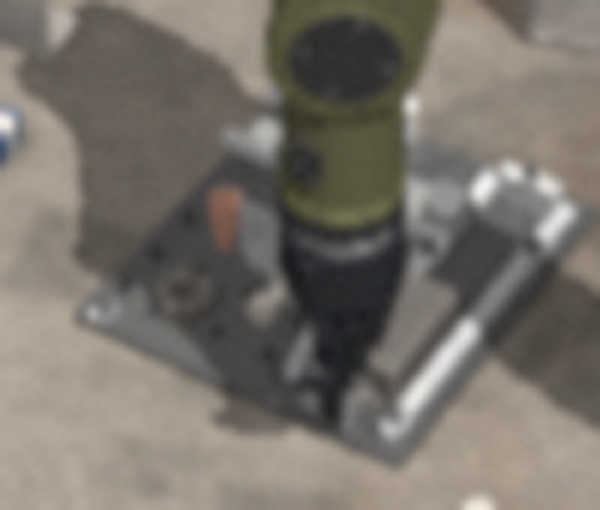

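The fingertips are down in the channel behind the tube's end at about (345,410). Pushing along −y.

```bash
python3 -m jog '[{"translation": [-0.01,-0.12,0], "rot": [0,0,0]},{"translation": [-0.01,-0.22,0], "rot": [0,0,0]},{"translation": [-0.01,-0.34,0], "rot": [0,0,0]},{"translation": [-0.01,-0.46,0], "rot": [0,0,0]},{"translation": [-0.01,-0.58,0], "rot": [0,0,0]}]'
python3 go.py 0 57 26
```

```text
time: 8.68
tool_pos: [0.5324, -0.0352, 0.0274]
tool_rot: [0.045, -3.14, 0.005]
ft_force: [0.5, 3.2, 3.3]
gripper_width: -0.0
t 8.68 jig pos mm [  0.8 144.9] z 27.4 world [ 0.532 -0.035  0.027] F jig [0.62 3.14 3.27] grip -0.0 q [ 0.08  0.91 -0.18  1.97  0.49  0.31  1.1 ]
translation [ 0.008 -0.879  0.017] rot [-0.002 -0.001 -0.   ]
```

```bash
python3 -m jog '[{"translation": [0.01,-0.12,0.01], "rot": [0,0,0]},{"translation": [0.01,-0.24,0.01], "rot": [0,0,0]},{"translation": [0.01,-0.36,0.01], "rot": [0,0,0]},{"translation": [0.01,-0.48,0.01], "rot": [0,0,0]},{"translation": [0.01,-0.6,0.01], "rot": [0,0,0]}]'
python3 go.py 0 57 26
python3 - <<'E'
from h import *
for n in ("scene","top"):
    im,d=robot.get_image(n); 
    c=im[130:230,230:335] if n=="top" else im[150:235,205:305]
    cv2.imwrite(f"pics/{n}6.png",cv2.resize(c,None,fx=6,fy=6,interpolation=cv2.INTER_CUBIC))
E
```

```text
time: 9.3
tool_pos: [0.5328, -0.0965, 0.0264]
tool_rot: [0.044, -3.139, 0.006]
ft_force: [-0.4, 2.0, 0.3]
gripper_width: -0.003
t 9.3 jig pos mm [-0.6 83.6] z 26.4 world [ 0.533 -0.096  0.026] F jig [-0.39  1.97  0.3 ] grip -0.003 q [ 0.21  0.92 -0.2   1.95  0.52  0.33  1.19]
translation [-0.006 -0.266  0.005] rot [-0.002 -0.002 -0.001]
```

View pics/scene6.png

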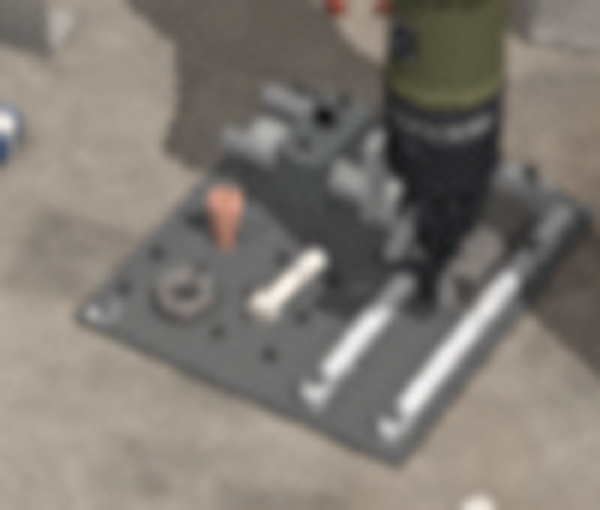

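View pics/top6.png

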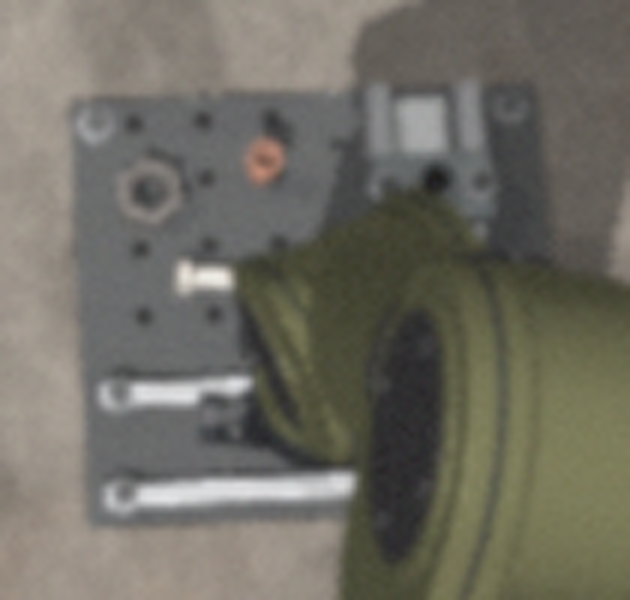

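The tube is sliding ahead of the fingers (seen at about (470,260)), the slide is still latched, and nothing else has moved. Finishing the push gently.

```bash
python3 -m jog '[{"translation": [0,-0.08,0], "rot": [0,0,0]},{"translation": [0,-0.16,0], "rot": [0,0,0]},{"translation": [0,-0.21,0], "rot": [0,0,0]},{"translation": [0,-0.25,0], "rot": [0,0,0]},{"translation": [0,-0.27,0], "rot": [0,0,0]}]'
python3 go.py 0 57 26
```

```text
time: 10.02
tool_pos: [0.5331, -0.123, 0.0265]
tool_rot: [0.043, -3.139, 0.003]
ft_force: [-0.7, 7.2, -0.3]
gripper_width: 0.001
t 10.03 jig pos mm [-1.  57.1] z 26.5 world [ 0.533 -0.123  0.026] F jig [-0.52  7.24 -0.34] grip 0.001 q [ 0.27  0.92 -0.22  1.93  0.53  0.35  1.23]
translation [-0.01  -0.001  0.005] rot [-0.001 -0.002 -0.001]
```

```bash
python3 -m jog '[{"translation": [0,-0.03,0], "rot": [0,0,0]},{"translation": [0,-0.05,0], "rot": [0,0,0]},{"translation": [0,-0.05,0], "rot": [0,0,0]},{"translation": [0,-0.05,0], "rot": [0,0,0]}]'
python3 go.py 0 57 26
```

```text
time: 10.52
tool_pos: [0.5331, -0.1229, 0.0265]
tool_rot: [0.049, -3.138, -0.006]
ft_force: [-1.1, 9.9, 2.3]
gripper_width: 0.001
t 10.53 jig pos mm [-1.  57.2] z 26.5 world [ 0.533 -0.123  0.027] F jig [-0.77  9.89  2.31] grip 0.001 q [ 0.28  0.92 -0.23  1.93  0.53  0.36  1.24]
translation [-0.01  -0.002  0.005] rot [ 0.002 -0.002  0.001]
```

The tube is against the end stop: force rose to 9.9 N with no motion. Backing off along +y, then up and clear for a final look.

```bash
python3 -m jog '[{"translation": [0,0.1,0], "rot": [0,0,0]},{"translation": [0,0.25,0], "rot": [0,0,0]},{"translation": [0,0.4,0], "rot": [0,0,0]},{"translation": [0,0.6,0], "rot": [0,0,0]},{"translation": [0,0.6,0], "rot": [0,0,0]}]'
python3 -m jog '[{"translation": [0,0,-0.3], "rot": [0,0,0]},{"translation": [0,0,-0.7], "rot": [0,0,0]},{"translation": [0,0.1,-1], "rot": [0,0,0]},{"translation": [0,0.5,-1], "rot": [0,0,0]},{"translation": [0,1,-1], "rot": [0,0,0]}]'
python3 -m jog '[{"translation": [0,0.5,-0.5], "rot": [0,0,0]},{"translation": [0,1,-0.6], "rot": [0,0,0]},{"translation": [0.2,1,-0.6], "rot": [0,0,0]}]'
python3 -m jog '[{"translation": [0.2,0.5,0], "rot": [0,0,0]},{"translation": [0.3,1,0], "rot": [0,0,0]},{"translation": [0.3,1,0], "rot": [0,0,0]}]'
python3 go.py
python3 - <<'E'
from h import *
for n in ("scene","top"):
    im,d=robot.get_image(n); cv2.imwrite(f"pics/{n}7f.png",im); np.save(f"{n}7.npy",d)
    c=im[130:230,230:335] if n=="top" else im[150:235,205:305]
    cv2.imwrite(f"pics/{n}7.png",cv2.resize(c,None,fx=6,fy=6,interpolation=cv2.INTER_CUBIC))
E
```

```text
time: 11.15
tool_pos: [0.5315, -0.0604, 0.0269]
tool_rot: [0.056, -3.139, -0.008]
ft_force: [0.8, -0.2, -0.3]
gripper_width: 0.0
time: 11.78
tool_pos: [0.5288, 0.0374, 0.1279]
tool_rot: [0.048, -3.14, -0.005]
ft_force: [0.3, 0.2, -0.2]
gripper_width: -0.001
time: 12.15
tool_pos: [0.5076, 0.1425, 0.1901]
tool_rot: [-0.057, 3.136, 0.013]
ft_force: [-0.4, -1.1, -0.7]
gripper_width: -0.002
time: 12.52
tool_pos: [0.4727, 0.2462, 0.1913]
tool_rot: [-0.069, 3.135, 0.019]
ft_force: [0.6, -0.3, -0.5]
gripper_width: -0.001
t 12.53 jig pos mm [-50.6 427.9] z 191.3 world [0.473 0.246 0.191] F jig [ 0.56 -0.35 -0.55] grip -0.001 q [-0.36  0.63 -0.32  1.89  0.3   0.65  0.75]
```

View pics/scene7.png

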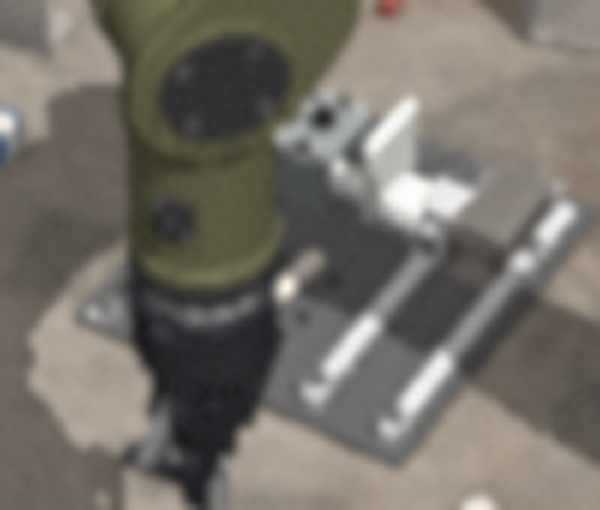

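View pics/top7.png

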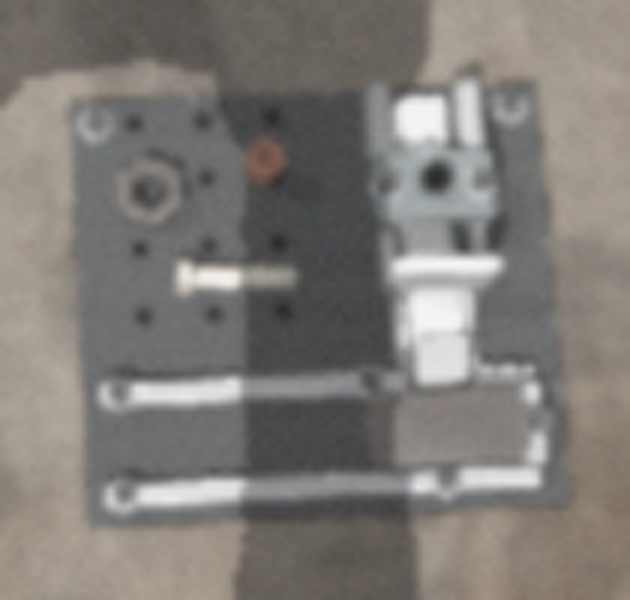

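The slide is latched, with the plate at (445,265) and nose clear of the channel. The tube is at the end stop, with its right edge at about (528,425) and its left end around (370–395, 425), partly in shadow. I'll measure its ends.

Run:
```python
from h import *
z=np.load("jig.npz");R=z['R'];t=z['t']
jig=lambda P:np.round(R.T@(P[:2]-t)*1000,1)
for nm,q,h in [("right top",(528,390),.048),("right bot",(526,462),.048),("leftA",(370,425),.048),("leftB",(394,425),.048),("plate",(395,260),.08),("plateR",(503,260),.08)]:
    print(nm,jig(onplane("top",zt(*q),h)))
e=robot.camera_params("top")
for y in (42.5,-42.5):
  for x in (-20,20):
    q=proj("top",np.r_[R@np.array([x,y])/1000+t,.048]); print("expected home corner",x,y,(q-[230,130])*6+2.5)
d=np.load("top7.npy"); v=int(round(zt(0,425)[1]))
for u in range(288,322):
    P=bydepth("top",(u,v),d[v,u]); print(u,jig(P),round(P[2]*1000),end=" | ")
im=cv2.imread("pics/top7f.png");c=im[185:220,285:325]; c=cv2.convertScaleAbs(c,alpha=1.8)
cv2.imwrite("pics/tz.png",cv2.resize(c,None,fx=16,fy=16,interpolation=cv2.INTER_CUBIC))
```

```text
right top [ 15.2 -45.1]
right bot [-25. -41.]
leftA [-0.5 44.1]
leftB [-1.1 30.8]
plate [85.1 28.6]
plateR [ 82.6 -30.6]
expected home corner -20 42.5 [375.10851015 459.83623386]
expected home corner 20 42.5 [370.57167688 388.26308548]
expected home corner -20 -42.5 [528.0172009  452.96945421]
expected home corner 20 -42.5 [522.70653484 381.65282491]
288 [ 6.8 50.5] 10 | 289 [ 6.6 47.1] 11 | 290 [ 7.3 43. ] 5 | 291 [ 6.1 40.4] 12 | 292 [ 0.8 41.5] 48 | 293 [-0.2 38.9] 53 | 294 [ 0.4 34.9] 49 | 295 [ 0.4 31.4] 47 | 296 [ 0.7 27.7] 44 | 297 [ 0.5 24.5] 45 | 298 [-0.6 22. ] 51 | 299 [-0.7 18.7] 51 | 300 [-0.2 14.7] 46 | 301 [ 0. 11.] 44 | 302 [-0.   7.6] 43 | 303 [-0.8  4.8] 47 | 304 [-1.   1.6] 48 | 305 [-1.  -1.9] 47 | 306 [-1.7 -4.6] 51 | 307 [-0.8 -9.2] 43 | 308 [ -2.  -11.2] 51 | 309 [ -2.  -14.8] 50 | 310 [ -2.  -18.2] 49 | 311 [ -2.2 -21.6] 49 | 312 [ -1.9 -25.5] 46 | 313 [ -2.5 -28.2] 49 | 314 [ -2.3 -32.1] 46 | 315 [ -2.  -35.9] 44 | 316 [ -2.3 -39.1] 45 | 317 [ -3.  -41.8] 48 | 318 [ -2.2 -46.4] 42 | 319 [ -1.4 -51. ] 35 | 320 [ -2.4 -53.2] 41 | 321 [ -2.4 -56.8] 40 |
```

View pics/tz.png

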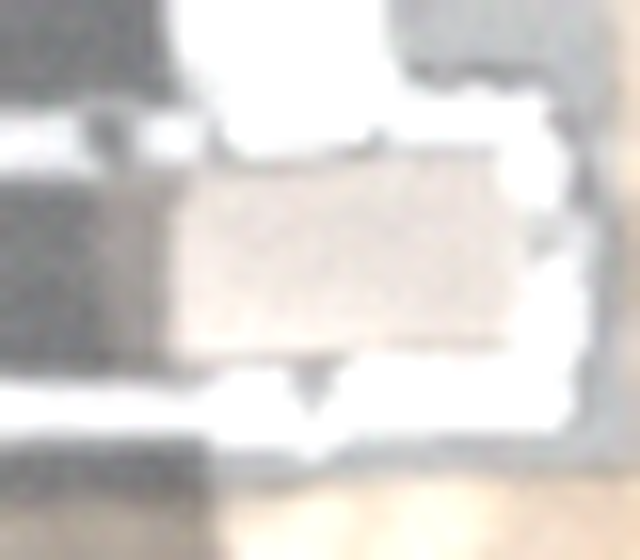

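The tube spans y from about +43 to −43 mm, flat, with its top near 48 mm, and it lies lengthwise within the channel. The gripper is well away from the slide. Handing in.

Run:
```python
from h import *
print(robot.hand_in()); print(robot.read_state()['time'])
```

```text
the job is handed in; nothing more can be done
None
the job is handed in; nothing more can be done
```

The job is handed in: the slide is caught half open on its stop pin and the tube is home against the end stop. It took about 12.6 s of the 48 s, and no verdict was reported.

- **Slide:** With the fingers shut, I pushed the upright plate until it stopped at the end stop, where the force rose to about 16 N. I then let go and it sprang back. In the last top view the plate's top edge reads jig x of about 83–85 mm, matching a travel of about 28 mm. The nose is clear of the channel and the gripper was more than 0.3 m away.
- **Tube:** I pushed its free end along the channel until the force rose to 9.9 N with no further movement. The last depth reading shows it spanning about +43 to −43 mm along the channel, with its top at about 48 mm.
- **Loose parts:** The bolt, nut and cup sit at the same pixels as at the start in the last top view. I never went near the magnet, angle or coupon, and I did not measure them again.

**Weak checks:** I judged the pin's drop only from the slide holding at mid position. The tube's end positions are good to about 2–3 mm: a shadow fell across its left end, and two corner points I picked by eye on the right end disagreed by 4 mm.

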